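# Wedge the rocking block heater

### The arm

A 6-joint arm with a two-finger parallel gripper is mounted at the origin on the work surface. World frame = base frame: x ahead of the robot, y to its left, z up, the work surface at z = 0. Lengths are in mm, angles in rad, forces in N, time in s.
With the tool pointing down it reaches from about 350 to 975 mm from the base axis. Payload 7.1 kg.
Tool frame: the origin (TCP) lies on the front face of the gripper's body, between the roots of the fingers; the fingertips stand 80 mm ahead of it and the grasp point (between the pads) lies 61 mm ahead of it (env.tips_ahead is the distance from the TCP to the fingertips, in mm); z points along the fingers, y is the direction in which the jaws open and shut (so a half turn about z gives the same grasp; the last joint's range is limited). The gripper opens to 88 mm and grips with 3 to 60 N. Pads are 20 mm wide; open, the fingers measure 115 mm over their backs; the gripper's body (75 mm by 178 mm) begins 61 mm behind the grasp point.
Start: joints at [-1.26, 0.423, 1.63, -0, 1.089, -0.019], TCP at [202.426, -591.295, 302.675] pointing down, gripper open.
Joint ranges: [-3, 3], [-0.9, 2.11], [0.09, 2.58], [-1.31, 4.45], [0.11, 2.69], [-2.54, 2.54]. Speed limits (rad/s): [2.39, 2.39, 3.01, 3.14, 3.14, 3.14].

### API

Orientations are given as a unit quaternion [x, y, z, w].
In Python, from station import env, set_gripper, viewer, workorder gives the robot as it stands. Calls block until the motion is done:
- env.reach(position, orientation): joint-space move of the TCP to a pose.
- env.move_l(position, rot=None, rate=150, f_stop=None): straight line of the TCP; rot=None keeps the orientation; rate is the mean speed in mm/s. With f_stop (N) it stops when the force on the tool has changed by that much, and returns True; else False.
- env.move_joints(angles): joint-space move.
- set_gripper(opening): finger opening in mm; the grip force is fixed at half the most; returns when the fingers have stopped.
- env.hold(seconds).
- env.ik(position, orientation): joint angles nearest the present ones, or None.
- env.read_state(): the state.
- viewer.camera(name): name is "side" or "top" or "wrist"; returns the picture (480x640x3 uint8, blue, green, red); there is no depth.
- viewer.camera_params(name): a dict with "fx", "fy", "cx", "cy" (pixels), "pose" (4x4, takes a point from camera to world coordinates); the wrist camera has in their place "tool_from_camera" (4x4, takes a point from camera to tool coordinates, whose origin is the TCP and whose axes are the flange's). Camera axes: x right, y up, looking along -z (the intrinsics and any distortion apply to the point x, -y, -z); pixel columns grow to the right and rows downward; lengths in mm; the calibration is good to about 2 mm. A picture is of the moment at which its call begins: read the wrist's pose just before it. camera_params takes no time and is no camera call.
A pose or a line that the arm cannot do raises env.IKError and nothing moves.
- workorder.sign_off(): hands the job in, once; it reports no verdict.
The state is a dict: "time_s": time; "qpos": joint angles; "dq": joint speeds; "tau": joint torques, N m; "tool_pos": TCP position; "orientation": TCP orientation; "force": force on the tool from outside, world axes, zero at the start; "wrist_torque": the same for the moment, N m; "width": finger opening in mm.
Only numpy, scipy, OpenCV 4.12 (cv2) and the standard library are available. Lean on these libraries where they do the work, as an engineer would, in place of code of your own. Each camera call takes 0.05 s, during which the arm holds its last target. There are 200 camera calls.

### The job

The block heater rocks on the bench because the foot under its front-left corner (as you face its dark front panel) does not reach down. With the fingertips, without picking anything up, push the loose plastic wedge thin end first under that foot until it is snug and the heater stands level, neither loose nor jacked up; then press gently down on top of that corner to feel that it no longer rocks, and take the hand away. Do not shove the heater along the bench or disturb the other things.

Things in the scene. Friction and masses are not known exactly. Their poses are not given: they have to be found in the camera images.
- heater: white block heater, 160 (its x) x 200 (its y) x 68 mm high, about 2.4 kg, loose on four rubber feet 18 mm across, 22 mm in from its sides; underside 16 mm up. A block with tube wells rises 8 mm above the top (x -17 to 61, y within 59 mm). Origin at bench height under its middle; x runs from the dark front panel to the back, y to the left as you face the panel. Short foot at x -58, y 78 mm
- corner (a point): flat top of the case, 68 mm above the bench, straight above the short foot, 22 mm from both sides of the case. The foot is screwed up too far: its round underside hangs 3 to 9 mm above the bench when the heater is level, and 2 to 5 N pressed down here tips it until that foot meets the bench; let go, it tips back level. The other three feet are good
- wedge: solid grey plastic wedge, ribbed near its thick end, 130 mm long (x) x 48 mm wide (y), 75 g, flat on the bench left of the heater, thin end roughly towards the short foot. Origin at bench height under its middle; x points to the thin end. The top falls evenly from 16 mm high at x = -65 mm to 2 mm at x = +65 mm. It stays where it is pushed
- wedge_back (a point): middle of the wedge's upright thick end face (48 mm wide, 16 mm high), 8 mm above the bench. The wedge slides on the bench with under 1 N; once it bears on the foot the push climbs within millimetres: 3 to 7 N makes it snug, above 9 N it jacks up or shoves the heater
- dishes: two clear petri dishes stacked, 90 mm across, 30 mm high; stands or lies by, to be left alone; origin at bench height under its middle
- pipette: a hand pipette lying flat, about 280 mm long; stands or lies by, to be left alone; origin at bench height under its middle
- tube_rack: a white wire rack with four capped tubes, 60 x 114 x 80 mm; stands or lies by, to be left alone; origin at bench height under its middle
- bottle: a reagent bottle, 60 mm across, 125 mm high; stands or lies by, to be left alone; origin at bench height under its middle
- wash_bottle: a wash bottle with a bent spout, 68 mm across, about 190 mm high; stands or lies by, to be left alone; origin at bench height under its middle
- spacer: a flat grey plastic plate with two holes, 60 x 45 x 6 mm, of even thickness: not the wedge; stands or lies by, to be left alone; origin at bench height under its middle
Things that resemble listed ones, but are neither listed nor needed, are in the scene too. Of the things that look like the wedge, the largest one is meant.

How it is judged (in metres and radians):
On the way, in this order (a step that is already met when the one before it is completed fails the run):
1. the wedge lies under the short foot and bears on it, with the heater level (x of corner in the frame of wedge between -0.03 and 0.062 m and y of corner in the frame of wedge between -0.022 and 0.022 m and contact force between wedge and heater above 0.15 N and angle between heater's own z axis and vertical below 0.018 rad), for 0.2 s.
2. the fingers press down on top of that corner with more than 4 N and the heater stays level on the wedge (x of corner in the frame of wedge between -0.03 and 0.062 m and y of corner in the frame of wedge between -0.022 and 0.022 m and angle between heater's own z axis and vertical below 0.018 rad and contact force between the fingers and heater above 4 N and horizontal distance between the grasp point and corner below 0.05 m and height (world z) of the grasp point above 0.07 m), for 0.2 s.
At the end, for the whole second after the job is handed in: the short foot stands on the wedge (over its length from 3 mm behind the thin end to 30 mm behind the middle, and within 22 mm of its centre line) and presses on it; the heater is level within 0.018 rad (1 degree), at rest and not moved more than 25 mm (all of step 1 and linear speed of each of heater, wedge below 0.01 m/s and distance of heater from where it was at the start of the episode below 0.025 m); the robot touches nothing.
It fails at once if the wedge is lifted off the bench or stood on edge (height (world z) of wedge above 0.012 m or angle between wedge's own z axis and vertical above 0.2 rad).
It fails at once if the heater is lifted or tipped further than its rocking (height (world z) of heater above 0.015 m or angle between heater's own z axis and vertical above 0.15 rad).
It fails at once if the heater is pressed or struck with more than 40 N (contact force between the fingers and heater above 40 N).
It fails at once if one of the other things is moved more than 30 mm (distance of any of dishes, pipette, tube_rack, bottle, wash_bottle, spacer from where it was at the start of the episode above 0.03 m).
It also fails if it takes over 54 s, if anything falls off the work surface, if the arm or the gripper's body presses on something with over 40 N, if the wrist force passes 120 N, or if a joint passes its speed limit or range.

## Working session

There is one attempt and no reset: what is moved stays moved. The work goes in short steps, each a Python script; the robot and the scene stay as the last script left them, time stands still between calls to the robot, and variables do not carry over. Pictures are saved under pics/ and viewed, about 8 in all and at most 12, crops included, and the job is handed in when it is done.

```bash
ls; mkdir -p pics; python3 - <<'E'
from station import env,viewer
import cv2
for n in ["top","side"]:
    cv2.imwrite(f"pics/{n}0.png",viewer.camera(n))
    p=viewer.camera_params(n);print(n,p)
print({k:v for k,v in viewer.camera_params("wrist").items()})
s=env.read_state();print(s["time_s"],s["orientation"],s["force"],s["width"])
E
```

```text
pics
top {'fx': 611.2397455895356, 'fy': 611.2397455895356, 'cx': 312.96471632521366, 'cy': 255.30915246915595, 'pose': array([[-6.47317372e-03,  9.76559238e-01, -2.15151464e-01,
         3.66053342e+02],
       [-9.99979046e-01, -6.30423567e-03,  1.47142151e-03,
        -7.40267901e+01],
       [ 8.05647368e-05,  2.15156480e-01,  9.76579583e-01,
         1.06206348e+03],
       [ 0.00000000e+00,  0.00000000e+00,  0.00000000e+00,
         1.00000000e+00]])}
side {'fx': 602.459599193506, 'fy': 602.459599193506, 'cx': 303.5136076633711, 'cy': 235.70418988259007, 'pose': array([[ 9.97823301e-01,  2.63217491e-02, -6.04634171e-02,
         5.15346127e+02],
       [-6.39433063e-02,  6.10352708e-01, -7.89544695e-01,
        -9.73012466e+02],
       [ 1.61218130e-02,  7.91692325e-01,  6.10707254e-01,
         7.47994083e+02],
       [ 0.00000000e+00,  0.00000000e+00,  0.00000000e+00,
         1.00000000e+00]])}
{'fx': 377.86557916160297, 'fy': 377.86557916160297, 'cx': 318.94791840554825, 'cy': 238.44730045307028, 'tool_from_camera': array([[ 1.13176204e-03,  9.59231764e-01,  2.82618370e-01,
         7.76330029e+01],
       [ 9.99999239e-01, -1.22432282e-03,  1.50903707e-04,
        -1.18321462e+00],
       [ 4.90767749e-04,  2.82617984e-01, -9.59232419e-01,
        -8.18267092e+01],
       [ 0.00000000e+00,  0.00000000e+00,  0.00000000e+00,
         1.00000000e+00]])}
0.1 [ 9.86434182e-01  1.64155632e-01 -1.03177662e-04 -7.22131035e-04] [ 0.56957015 -0.4558077   0.06447587] 87.99808255949615
```

View pics/top0.png

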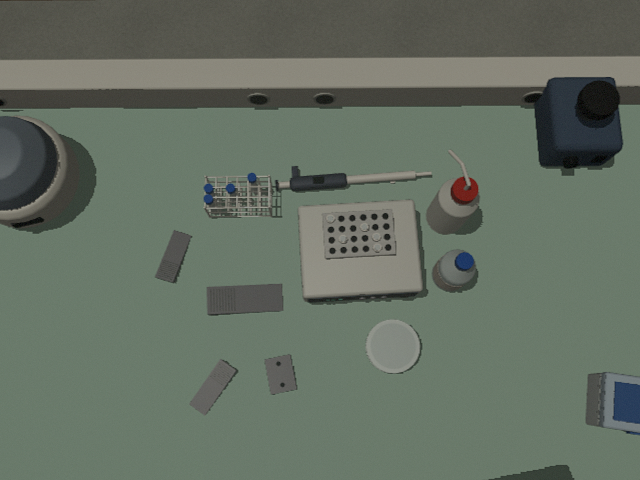

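View pics/side0.png

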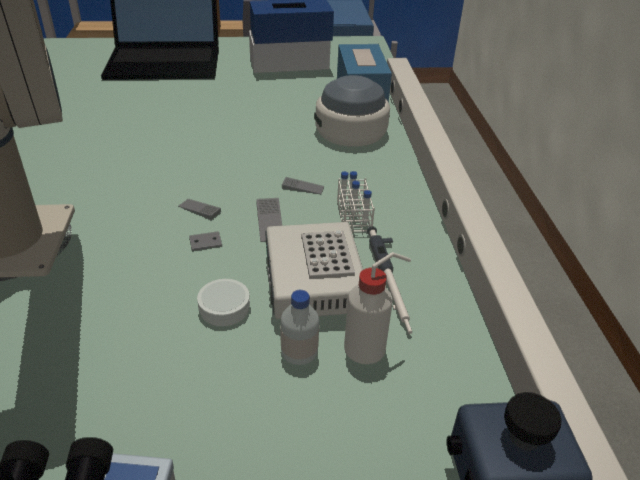

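The top view shows the heater at px (300–420, 203–298) with its well block towards the top (so the back is world +x and the front faces the robot). The short foot is near (313, 285). The wedge is at (207–283, 285–313), with ribs on the left and the thin end towards the heater. The two smaller plates are decoys. I'll crop for accurate edges.

```bash
python3 - <<'E'
import cv2
im=cv2.imread("pics/top0.png")[190:330,195:435]
cv2.imwrite("pics/crop0.png",cv2.convertScaleAbs(cv2.resize(im,None,fx=3.3,fy=3.3,interpolation=cv2.INTER_CUBIC),alpha=1.5))
E
```

```text
(no output)
```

View pics/crop0.png

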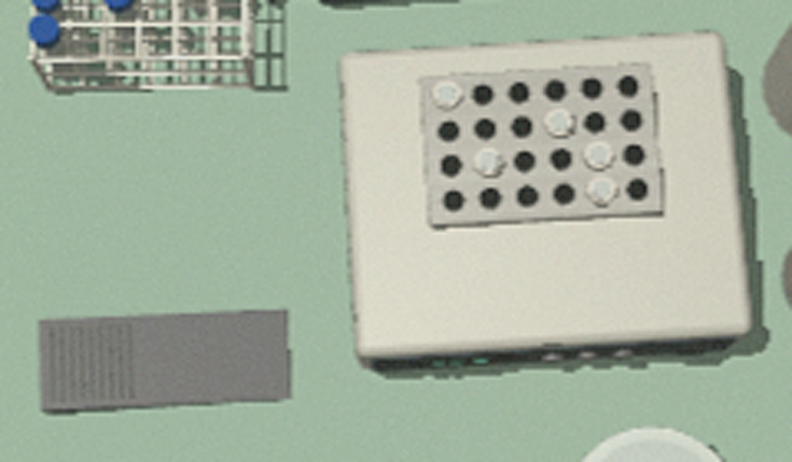

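```bash
cat > h.py <<'E'
import numpy as np, cv2
from scipy.optimize import least_squares
from scipy.spatial.transform import Rotation as R
from station import env,set_gripper,viewer,workorder
def proj(P,K,pose):
    c=(np.asarray(P,float)-pose[:3,3])@pose[:3,:3]
    return np.c_[K['fx']*c[:,0]/-c[:,2]+K['cx'],K['cy']-K['fy']*c[:,1]/-c[:,2]]
def world(p,M):   # p=(x,y,yaw)
    c,s=np.cos(p[2]),np.sin(p[2]); M=np.asarray(M,float)
    return np.c_[p[0]+c*M[:,0]-s*M[:,1],p[1]+s*M[:,0]+c*M[:,1],M[:,2]]
def fit(M,px,K,pose,p0):
    r=least_squares(lambda p:(proj(world(p,M),K,pose)-px).ravel(),p0,x_scale=[10,10,.1])
    return r.x,np.abs(r.fun).max()
WM=[[-65,24,16],[-65,-24,16],[65,24,2],[65,-24,2]]
E
python3 - <<'E'
from h import *
K=viewer.camera_params("top");T=K['pose'];o=np.array([195,190])
# wedge x -> world -y ; +y_w -> world +x (image up)
w,e=fit(WM,o+np.array([[39,320],[42,411],[288,310],[291,399]])/3.3,K,T,[480,30,-1.57]);print("wedge",w,e)
H=[[80,100,66],[80,-100,66],[-80,-100,66],[-80,100,66]]
h,e=fit(H,o+np.array([[341,55],[722,32],[750,332],[357,358]])/3.3,K,T,[550,-150,0]);print("heater",h,e)
B=[[61,59,76],[61,-59,76],[-17,-59,76],[-17,59,76]]
h2,e=fit(B,o+np.array([[421,76],[653,63],[663,214],[431,226]])/3.3,K,T,[550,-150,0]);print("heater by block",h2,e)
c=world(h,[[-58,78,0]])[0];print("foot",c,world(h2,[[-58,78,0]])[0])
d=c[:2]-w[:2];u=np.array([np.cos(w[2]),np.sin(w[2])]);print("foot in wedge",d@u,d@[-u[1],u[0]])
E
```

```text
wedge [521.09606032  42.4538735   -1.51688336] 0.35166157721613445
heater [ 5.97467538e+02 -1.53302545e+02  5.43992848e-02] 1.417882580823175
heater by block [ 5.97701982e+02 -1.53841412e+02  4.67569872e-02] 0.6085896934705488
foot [535.31228409 -78.57153129   0.        ] [536.11965487 -78.63757566   0.        ]
foot in wedge 121.61562828512814 7.67388954859406
```

```bash
cat >> h.py <<'E'
def ori(yaw): # tool x opposite to heading 'yaw' of the push, z down
    u=np.array([np.cos(yaw),np.sin(yaw),0]); z=np.array([0,0,-1.]); x=-u; y=np.cross(z,x)
    return R.from_matrix(np.c_[x,y,z]).as_quat()
def wristcam():
    s=env.read_state(); K=viewer.camera_params("wrist"); T=np.eye(4)
    T[:3,:3]=R.from_quat(s['orientation']).as_matrix();T[:3,3]=s['tool_pos']
    return viewer.camera("wrist"),K,T@K['tool_from_camera']
E
python3 - <<'E'
from h import *
q=ori(-1.517)
print(env.ik([517,152,84],q),env.ik([530,0,84],q))
env.reach([530,60,330],q); set_gripper(20)
im,K,T=wristcam(); cv2.imwrite("pics/w1.png",im); np.savez("w1.npz",T=T)
s=env.read_state();print(s['time_s'],s['tool_pos'],s['force'],s['width'],s['qpos'])
F=[535.7,-78.6]
for n,P in [("wedge",world([521.1,42.45,-1.517],WM)),("top",world([597.5,-153.5,.05],[[-80,100,66],[80,100,66],[-58,78,68]]))]: print(n,proj(P,K,T).round())
E
```

```text
[ 2.63862136e-01  6.45639762e-01  1.91814735e+00 -4.44089210e-16
  5.77805544e-01  2.10065809e-01] [-2.24547171e-02  6.38359785e-01  1.93787944e+00 -4.44089210e-16
  5.65353425e-01 -7.62510439e-02]
3.8583 [530.00429401  60.00115398 329.98737232] [-0.09058012 -0.06071431 -0.04859909] 19.898684098136375 [ 9.04347497e-02  2.56020130e-01  1.80714785e+00 -4.71223958e-05
  1.07843821e+00  3.65914082e-02]
wedge [[333. 159.]
 [286. 159.]
 [331. 272.]
 [290. 272.]]
top [[296. 326.]
 [452. 327.]
 [317. 346.]]
```

View pics/w1.png

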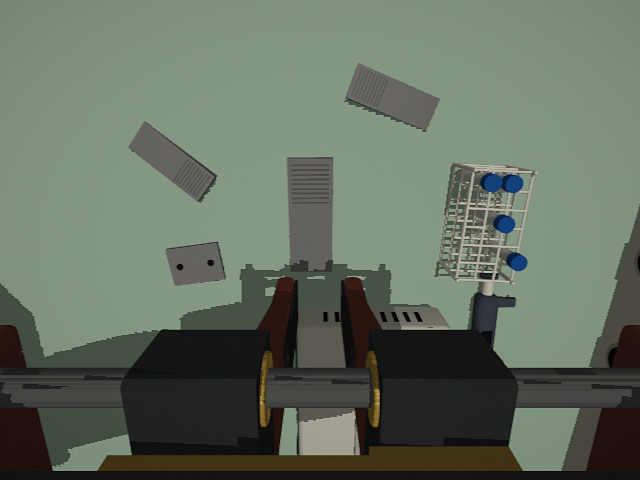

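The wrist view agrees with the estimates: wedge back edge at (288–333, 157), thin end at about (290–331, 271), and the heater's left edge at column 298. I'll descend behind the wedge and push diagonally, about 50 mm forward with a 7.5 mm sideways shift.

```bash
python3 - <<'E'
from h import *
q=ori(-1.517); u=np.array([np.cos(-1.517),np.sin(-1.517)]); n=np.array([-u[1],u[0]])
W=np.array([521.1,42.45])
at=lambda a,b,z=83: [*(W+u*a+n*b),z]   # along, lateral in wedge frame at start
env.reach(at(-115,0,200),q); env.move_l(at(-115,0),rate=120)
print(env.move_l(at(-76,0),rate=60,f_stop=6))
print(env.move_l(at(-25,7.6),rate=25,f_stop=5))
s=env.read_state();print(s['time_s'],s['tool_pos'],s['force'])
im,K,T=wristcam(); cv2.imwrite("pics/w2.png",im)
cv2.imwrite("pics/t2.png",cv2.convertScaleAbs(cv2.resize(viewer.camera("top")[190:330,195:435],None,fx=3.3,fy=3.3,interpolation=cv2.INTER_CUBIC),alpha=1.5))
P=world([*(W+u*50+n*7.6),-1.517],WM);print(proj(P,K,T).round())
K=viewer.camera_params("top");print((proj(P,K,K['pose'])-[195,190])*3.3)
E
```

```text
False
False
8.6917 [527.35954586  67.88261986  83.00635346] [ 0.04498411 -0.66288417  0.59948818]
[[373. 336.]
 [265. 335.]
 [360. 523.]
 [277. 523.]]
[[133.78209196 300.03120348]
 [136.82475627 390.65856482]
 [380.5244337  290.14664207]
 [385.90842657 379.37249307]]
```

View pics/t2.png

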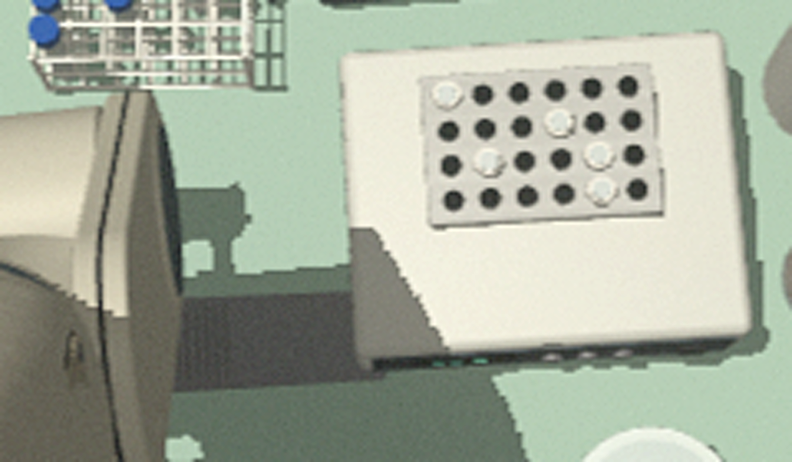

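View pics/w2.png

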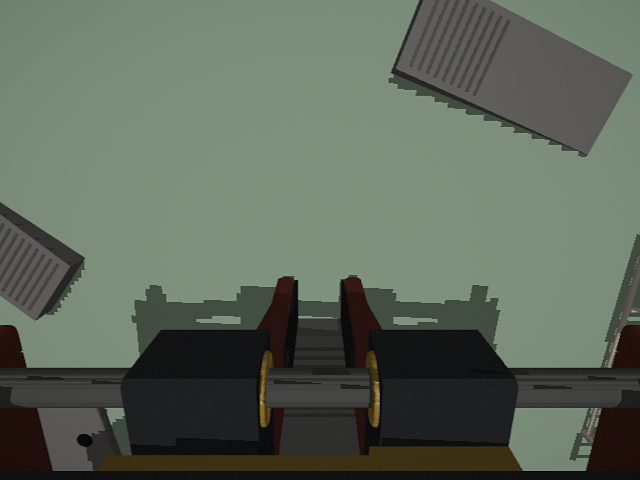

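The wedge's upper edge is at (353, 293) in the crop (predicted 291) and its lower edge at (200, 389) (predicted 388). It has followed the push and the thin end is under the case. Next is a slow push until the force rises.

```bash
python3 - <<'E'
from h import *
u=np.array([np.cos(-1.517),np.sin(-1.517),0])
p0=np.array(env.read_state()['tool_pos']); p0[2]=83
hit=env.move_l(p0+u*70,rate=8,f_stop=4.5)
s=env.read_state();p=np.array(s['tool_pos'])
print(hit,s['time_s'],p,s['force'],"travel",(p-p0)@u, "foot in wedge x ~",121.6-50-(p-p0)@u)
env.hold(.3);print(env.read_state()['force'])
E
```

```text
True 13.0083 [528.8160532   36.80727767  82.74643253] [-0.72426963 -0.42971537 -0.43092692] travel 31.08804423013225 foot in wedge x ~ 40.51195576986774
[ 0.29999397  1.37582579 -0.08386853]
```

The push stopped on a force rise at a plausible position (5–6 mm gap). I'll nudge on in small steps and read the settled force.

```bash
python3 - <<'E'
from h import *
u=np.array([np.cos(-1.517),np.sin(-1.517),0])
p=np.array(env.read_state()['tool_pos']); p[2]=83
for i in range(14):
    p=p+u*0.5; h=env.move_l(p,rate=8,f_stop=7); env.hold(.15)
    s=env.read_state(); f=-np.array(s['force'])@u; print(h,np.round(s['tool_pos'],2),np.round(s['force'],2),round(f,2))
    if f>4.5: break
print(s['time_s'])
im=viewer.camera("top")
cv2.imwrite("pics/t3.png",cv2.convertScaleAbs(cv2.resize(im[190:330,195:435],None,fx=3.3,fy=3.3,interpolation=cv2.INTER_CUBIC),alpha=1.5))
E
```

```text
False [528.49  36.63  82.95] [-0.62  0.94 -1.08] 0.97
False [528.6   36.21  82.99] [-0.48  3.72  0.42] 3.74
False [528.66  35.62  82.99] [-1.    3.95 -0.93] 3.99
False [528.7   35.04  83.01] [-0.47  3.35 -1.24] 3.37
False [528.71  34.62  83.01] [0.26 3.75 0.02] 3.74
False [528.74  34.1   83.01] [ 0.28  4.37 -1.59] 4.35
False [528.78  33.56  83.02] [-0.19  3.85 -0.95] 3.86
False [528.8   33.11  82.99] [-0.88  4.65 -0.76] 4.69
16.5083
```

Now 4–4.7 N over about 3 mm, so it is snug. I'll check the picture, then back off, lift and stage above the corner.

```bash
python3 - <<'E'
from h import *
u=np.array([np.cos(-1.517),np.sin(-1.517),0])
p=np.array(env.read_state()['tool_pos'])
env.move_l(p-u*40,rate=60); env.move_l(p-u*40+[0,0,120],rate=120); 
set_gripper(0)
s=env.read_state();print(s['time_s'],s['force'],s['width'])
im=viewer.camera("top")
cv2.imwrite("pics/t4.png",cv2.convertScaleAbs(cv2.resize(im[190:330,195:435],None,fx=3.3,fy=3.3,interpolation=cv2.INTER_CUBIC),alpha=1.5))
q=ori(-1.517); print(env.ik([535.7,-78.6,150],q))
E
```

```text
19.0167 [ 0.74139857  0.39060893 -0.61077314] 0.36961933608301845
[-1.67664799e-01  5.29912797e-01  1.90316120e+00 -4.44089210e-16
  7.08518657e-01 -2.21461126e-01]
```

View pics/t4.png

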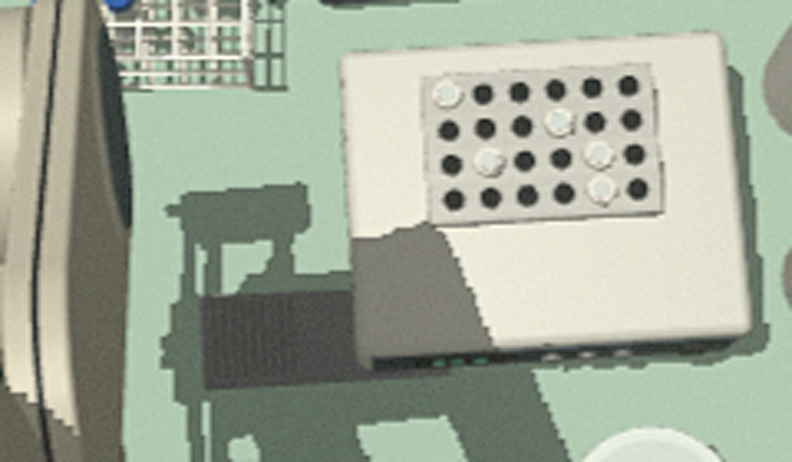

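The wedge back edge is at crop (203–205, 297–388), so it travelled about 85 mm and the foot is about 37 mm ahead of the wedge's middle. The heater outline hasn't changed. Now the press on the corner.

```bash
python3 - <<'E'
from h import *
q=ori(-1.517); c=np.array([536,-78.6])
env.reach([*c,185],q)
print(env.move_l([*c,140],rate=12,f_stop=4))
p=np.array(env.read_state()['tool_pos']);p[:2]=c;print(p)
for i in range(20):
    s=env.read_state();f=s['force'][2];print(np.round(s['tool_pos'],2),np.round(s['force'],2))
    if f>8: break
    p=p-[0,0,.25]; env.move_l(p,rate=5,f_stop=12); env.hold(.1)
for i in range(4): env.hold(.15); print(np.round(env.read_state()['force'],2))
print(env.read_state()['tool_pos'])
cv2.imwrite("pics/s5.png",cv2.resize(viewer.camera("side")[180:330,220:420],None,fx=4,fy=4,interpolation=cv2.INTER_CUBIC))
p=np.array(env.read_state()['tool_pos'])
env.move_l(p+[0,0,15],rate=20); env.move_l(p+[0,0,110],rate=120); env.move_l([500,120,270],rate=200)
print(env.read_state()['time_s'],env.read_state()['force'])
cv2.imwrite("pics/t6.png",cv2.convertScaleAbs(cv2.resize(viewer.camera("top")[190:330,195:435],None,fx=3.3,fy=3.3,interpolation=cv2.INTER_CUBIC),alpha=1.5))
cv2.imwrite("pics/s6.png",cv2.resize(viewer.camera("side")[180:330,220:420],None,fx=4,fy=4,interpolation=cv2.INTER_CUBIC))
E
```

```text
True
[536.         -78.6        147.72194819]
[535.99 -78.58 147.72] [-1.09  0.21  5.4 ]
[536.06 -78.59 147.7 ] [-1.66 -0.12  4.95]
[536.06 -78.59 147.64] [-2.35  0.91  7.03]
[536.06 -78.56 147.54] [-1.68  1.09 10.42]
[-1.57  0.35 10.25]
[-2.88  0.99 10.92]
[-2.58  1.07  8.36]
[-1.69  0.88  9.97]
[536.03467059 -78.55460725 147.5203972 ]
27.1583 [ 0.28441971 -0.38000291 -0.00956032]
```

View pics/t6.png

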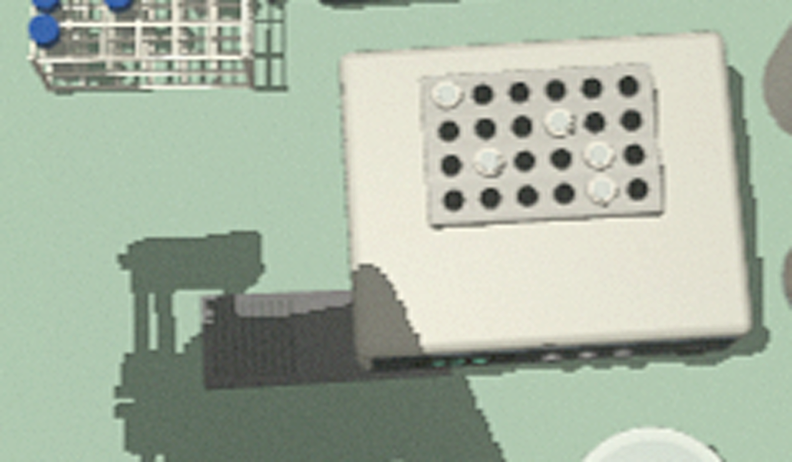

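The corner took about 10 N with only 0.2 mm of give. The wedge (back at 203–205, 297–388) and heater are unchanged, and the hand is clear. Signing off.

```bash
python3 -c "
from station import workorder;workorder.sign_off()"
```

```text
the job is handed in; nothing more can be done
```

I pushed the wedge thin end first under the short foot, pressed the corner to check it, cleared the hand and handed the job in. The sign-off reports no verdict.

- **Push:** I used two fingertips on the wedge's thick end and moved it about 85 mm, with a 7.6 mm sideways shift to line it up with the foot. The first force stop dropped back to about 1 N once the arm settled. I then nudged on in small steps until the force held at about 4 to 4.7 N. By my estimate the foot rests about 37 mm ahead of the wedge's middle, close to its centre line.
- **Press:** The corner took about 8 to 11 N for 0.6 s and gave only about 0.2 mm. Contact came at about 67.7 mm against the nominal 68 mm, so that corner is at its level height to within the calibration.
- **Final picture:** The top view after I took the hand away showed the wedge and heater where they were before the press. The heater matched its starting position. The dish and tube rack showed no shift where they were in view, and I did not check the other objects again. The tool force was near zero and the clock read 27 s.

I did not measure the force between wedge and foot or the tilt directly. Both are inferred from the push force, the contact height and the stiff press.

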